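# Cull the short plugs and hold the curing lid half open

## Robot

A 6-joint arm with a two-finger parallel gripper is mounted at the origin on the work surface. World frame = base frame: x ahead of the robot, y to its left, z up, the work surface at z = 0. Lengths are in m, angles in rad, forces in N, time in s.
With the tool pointing down it reaches from about 0.35 to 0.85 m from the base axis. Payload 8.1 kg.
Tool frame: the origin (TCP) lies between the finger pads; the fingertips stand nose_length ahead of it and the grasp point (between the pads) lies 2 mm behind it (nose_length is the distance from the TCP to the fingertips, in m); z points along the fingers, x is the direction in which the jaws open and shut, and the axes are right-handed (so a half turn about z gives the same grasp; the last joint's range is limited). The gripper opens to 93 mm and grips with 3 to 60 N. Pads are 15 mm wide; open, the fingers measure 128 mm over their backs; the gripper's body (75 mm by 188 mm) begins 65 mm behind the grasp point.
Start: joints at [1.164, 0.13, 1.488, -0, 1.523, -0.085], TCP at [0.19, 0.569, 0.236] pointing down, gripper open.
Joint ranges: [-2.96, 2.96], [-0.89, 2.26], [0.02, 2.5], [-1.34, 4.48], [0, 2.73], [-2.66, 2.66]. Speed limits (rad/s): [2.39, 2.39, 2.79, 3.14, 3.14, 3.14].

## Interface

Orientations are given as a rotation vector (axis times angle).
In Python, from plant import * gives the robot as it stands.
- The arm moves only by the tool carry_out, never from a script. Its argument "steps" is a list of rows, each an object with "xyz": the shift along the world's x, y, z in cm, a list of three; "rot": the turn, a rotation vector about the world's x, y, z in degrees, a list of three. In form: [{"xyz": [tx, ty, tz], "rot": [rx, ry, rz]}, ...]. A call has 1 to 10 rows; each row is the pose to reach, as a shift and turn from the pose commanded when the call began; what a row does not reach only later rows make up. A row lasts 1/10 s, in which the tool goes at most 50 mm and 8.59 degrees, less where a joint would pass 70% of its speed; a pose out of reach is approached as far as the arm can. A call with a gripper value outside its range is refused whole. "grip" is the opening, from 0 (shut) to 1 (fully open), set as the call begins (left out, the last holds). The fingers move at their own pace and stop on an object; "force" is the grip in N (left out, the last holds). Time passes only in rows, so rows that repeat a pose let the fingers close. It gives the time, the measured TCP pose, the force and the opening at its end, in the units of the state.
- read_state(): the state, without advancing time (a new reading comes with each control period).
- read_camera(name): name is "scene" or "top" or "wrist"; returns the picture (400x640x3 uint8, red, green, blue); there is no depth.
- calibration(name): a dict with "fov_y" (degrees; the focal length in pixels is half the picture's height over the tangent of half this angle, whatever the lens; pixels are square), "cx", "cy" (the principal point, pixels), "xyz" and "attitude" of the camera in the world. Camera axes: x right, y down, z forward; pixel columns grow to the right and rows downward; lengths in m; the calibration is good to about 2 mm. A picture is of the moment at which its call begins: read the wrist's pose just before it. calibration takes no time and is no camera call; for the wrist camera it gives the pose at the moment of the call.
- close_job(): hands the job in, once; it reports no verdict.
The state is a dict: "t": time; "q": joint angles; "dq": joint speeds; "joint_torque": joint torques, N m; "tool_pos": TCP position; "orientation": TCP orientation; "force": force on the tool from outside, world axes, zero at the start; "wrist_torque": the same for the moment, N m; "opening": finger opening in m.
Only numpy, scipy, OpenCV 4.12 (cv2) and the standard library are available. Lean on these libraries where they do the work, as an engineer would, in place of code of your own. Each camera call takes 0.05 s, during which the arm holds its last target.

## Task

Two of the six red centring plugs on the pallet are too short: pick them out and put them in the yellow reject tray, leaving the four good plugs standing in their sockets and the things lying around where they are. Then lift the lid of the curing chamber by 45 degrees and hold it there steadily with the fingers, so that a colleague can load the good plugs; it would fall shut if let go, so finish while still holding it.

Things in the scene. Friction and masses are not known exactly. Their poses are not given: they have to be found in the camera images.
- good_a_mid (a point): centre (half-way up) of a red plastic centring plug that is sound: 46 mm tall in all. Standing upright, z up: round foot 28 mm across and 10 mm high, thin stem 14 mm across, round head 24 mm across and 14 mm high at the top, to grip from above. 40 g. At the start it stands, 6 mm deep, in one of the pallet's six sockets, in any of them
- good_b_mid (a point): centre (half-way up) of a red plastic centring plug that is sound: 46 mm tall in all. Standing upright, z up: round foot 28 mm across and 10 mm high, thin stem 14 mm across, round head 24 mm across and 14 mm high at the top, to grip from above. 40 g. At the start it stands, 6 mm deep, in one of the pallet's six sockets, in any of them
- good_c_mid (a point): centre (half-way up) of a red plastic centring plug that is sound: 46 mm tall in all. Standing upright, z up: round foot 28 mm across and 10 mm high, thin stem 14 mm across, round head 24 mm across and 14 mm high at the top, to grip from above. 40 g. At the start it stands, 6 mm deep, in one of the pallet's six sockets, in any of them
- good_d_mid (a point): centre (half-way up) of a red plastic centring plug that is sound: 46 mm tall in all. Standing upright, z up: round foot 28 mm across and 10 mm high, thin stem 14 mm across, round head 24 mm across and 14 mm high at the top, to grip from above. 40 g. At the start it stands, 6 mm deep, in one of the pallet's six sockets, in any of them
- short_a_mid (a point): centre (half-way up) of a red plastic centring plug that is a short reject: 31 mm tall in all. Standing upright, z up: round foot 28 mm across and 10 mm high, thin stem 14 mm across, round head 24 mm across and 14 mm high at the top, to grip from above. 40 g. At the start it stands, 6 mm deep, in one of the pallet's six sockets, in any of them
- short_b_mid (a point): centre (half-way up) of a red plastic centring plug that is a short reject: 31 mm tall in all. Standing upright, z up: round foot 28 mm across and 10 mm high, thin stem 14 mm across, round head 24 mm across and 14 mm high at the top, to grip from above. 40 g. At the start it stands, 6 mm deep, in one of the pallet's six sockets, in any of them
- pallet_top (a point): centre of the top face of the aluminium pallet, a fixed block 200 x 140 x 30 mm high. Its axes: x along the 200 mm side, z up. Six round sockets, 30 mm wide and 6 mm deep, at x = -60, 0, 60 mm and y = -30, 30 mm
- reject_in (a point): centre of the inner floor of the yellow open reject tray (fixed), outside 150 x 150 mm and 45 mm high, walls 4 mm thick, its floor about 4 mm above the bench; axes along its sides, z up
- lid (a joint): opening angle of the chamber's lid in rad: 0 lies shut, grows as the front edge rises, stops at 1.35. It turns freely and falls shut from every angle when let go. Lid 0.4 to 0.8 kg, a black frame with an amber window, 200 mm from hinge to front edge, 240 mm wide, 10 mm thick
- lid_hinge (a point): middle of the lid's hinge line, fixed, on the far top edge of the grey curing chamber (fixed box 200 mm deep, 240 mm wide, 90 mm high). The hinge line is this point's y axis; -x points level from the hinge towards the front of the chamber and the lid's bar; z up
- lid_bar (a point): middle of the steel bar that is the lid's handle: round, 14 mm thick, 150 mm long, parallel to the hinge, 245 mm in front of the hinge line and 5 mm above it with the lid shut (it turns about the hinge with the lid). It stands clear of the lid's front edge, with a gap of 38 mm between bar and edge, bridged by two 10 mm flat arms 70 mm either side of the middle; open below and above, so that it can be pinched from above, and turns between the fingers as the lid rises
- jar_mid (a point): bystander: centre of a small white jar with a black cap, 40 mm across, 60 mm high
- driver_mid (a point): bystander: a screwdriver with a blue handle lying on the bench, about 140 mm long; this point is on its underside, about the middle
- bitcase_mid (a point): bystander: centre of a flat blue bit case, 100 x 70 x 20 mm

How it is judged:
On the way, in this order (a step that is already met when the one before it is completed fails the run):
1. both short plugs lie in the reject tray, released, the lid still shut (x of short_a_mid in the frame of reject_in between -0.068 and 0.068 m and y of short_a_mid in the frame of reject_in between -0.068 and 0.068 m and z of short_a_mid in the frame of reject_in between 0 and 0.04 m and x of short_b_mid in the frame of reject_in between -0.068 and 0.068 m and y of short_b_mid in the frame of reject_in between -0.068 and 0.068 m and z of short_b_mid in the frame of reject_in between 0 and 0.04 m and contact force between the fingers and anything else below 0.3 N and value of joint lid below 0.1 rad), for 0.2 s.
2. the lid is held 45 degrees open, within 6 degrees (value of joint lid between 0.68 and 0.89 rad and velocity of joint lid between -0.1 and 0.1 rad/s and contact force between lid and the fingers above 0.8 N), for 0.2 s.
At the end, for the whole second after the job is handed in: Both short plugs are in the reject tray; the four good plugs are within 12 mm and the jar, screwdriver and bit case within 30 mm of where they started; the lid stands still (under 0.1 rad/s) at 45 degrees, within 6 (0.68 to 0.89 rad), carried by the fingers (over 0.8 N) and by no loose thing (all of step 2 and x of short_a_mid in the frame of reject_in between -0.068 and 0.068 m and y of short_a_mid in the frame of reject_in between -0.068 and 0.068 m and z of short_a_mid in the frame of reject_in between 0 and 0.04 m and x of short_b_mid in the frame of reject_in between -0.068 and 0.068 m and y of short_b_mid in the frame of reject_in between -0.068 and 0.068 m and z of short_b_mid in the frame of reject_in between 0 and 0.04 m and distance of each of good_a_mid, good_b_mid, good_c_mid, good_d_mid from where it was at the start of the episode below 0.012 m and distance of each of jar_mid, driver_mid, bitcase_mid from where it was at the start of the episode below 0.03 m and contact force between lid and good_a below 0.2 N and contact force between lid and good_b below 0.2 N and contact force between lid and good_c below 0.2 N and contact force between lid and good_d below 0.2 N and contact force between lid and short_a below 0.2 N and contact force between lid and short_b below 0.2 N and contact force between lid and jar below 0.2 N and contact force between lid and driver below 0.2 N and contact force between lid and bitcase below 0.2 N); the arm keeps its last pose, push and grip.
It fails at once if a good plug is knocked or pulled out of its socket (moved over 25 mm) (distance of any of good_a_mid, good_b_mid, good_c_mid, good_d_mid from where it was at the start of the episode above 0.025 m).
It fails at once if the jar, screwdriver or bit case is pushed away (over 30 mm) (distance of any of jar_mid, driver_mid, bitcase_mid from where it was at the start of the episode above 0.03 m).
It also fails if it takes over 62 s, if anything falls off the work surface, if the arm or the gripper's body presses on something with over 40 N, if the wrist force passes 120 N, or if a joint passes its speed limit or range.

## Working session

There is one attempt and no reset: what is moved stays moved. The work goes in short steps, Python scripts to look and compute and a tool call to move; the robot and the scene stay as the last step left them, time stands still between calls to the robot, and variables do not carry over. Pictures are saved under pics/ and viewed, and the job is handed in when it is done.

Besides the shell and the picture viewer there is one more tool, called after "Emit:" by a JSON object that holds its "fn" and its "kwargs", one argument or row to a line. carry_out: Moves the arm, as the interface text tells. Its arguments: {"type":"object","properties":{"steps":{"type":"array","items":{"type":"object","properties":{"xyz":{"type":"array","items":{"type":"number"}},"rot":{"type":"array","items":{"type":"number"}}}}},"grip":{"type":"number"},"force":{"type":"number"}},"required":["steps"]}

```bash
ls; mkdir -p pics
python3 - <<'E'
from plant import *
import cv2
s=read_state();print(s)
for n in ["scene","top","wrist"]:
    c=calibration(n);print(n,c)
    im=read_camera(n);cv2.imwrite(f"pics/{n}0.png",im[:,:,::-1])
try: print(nose_length)
except Exception as e: print(e)
print([k for k in dir() if k[0]!='_'])
E
```

```text
pics
{'t': 0.0, 'q': array([ 1.16360617e+00,  1.31172246e-01,  1.48929971e+00,  2.60123546e-05,
        1.52302213e+00, -8.53581099e-02]), 'dq': array([-0.00024739, -0.0004889 , -0.00160631, -0.00076198, -0.00150568,
        0.00088205]), 'joint_torque': array([-1.12872225e-03, -5.59787285e+01, -4.91795075e+01,  7.69171910e-02,
        3.41619586e-02, -1.46362954e-04]), 'tool_pos': array([0.1895071 , 0.56869781, 0.23456961]), 'orientation': array([ 2.54789379,  1.83625775, -0.00258328]), 'force': array([ 0.41023605,  0.22033447, -0.07144767]), 'wrist_torque': array([-0.01626946, -0.04974057, -0.04929303]), 'opening': 0.09275410360298908}
scene {'fov_y': 49.911605159683205, 'cx': 312.39141938392953, 'cy': 194.62854051778456, 'xyz': array([0.89283162, 0.44165102, 0.92051369]), 'attitude': array([-0.70451234, -2.78082995,  0.83400723])}
top {'fov_y': 57.03268670735926, 'cx': 327.9137157148998, 'cy': 200.87932009124884, 'xyz': array([ 0.52366916, -0.03172543,  0.96562754]), 'attitude': array([-2.18220831,  2.15362301, -0.06988308])}
wrist {'fov_y': 60.86799136332508, 'cx': 319.9695761276422, 'cy': 197.5432254042276, 'xyz': array([0.11222326, 0.59530177, 0.38315261]), 'attitude': array([2.33766767, 1.685643  , 0.25584822])}
0.017
['IKError', 'c', 'calibration', 'close_job', 'cv2', 'im', 'n', 'nose_length', 'read_camera', 'read_state', 's']
```

View pics/scene0.png

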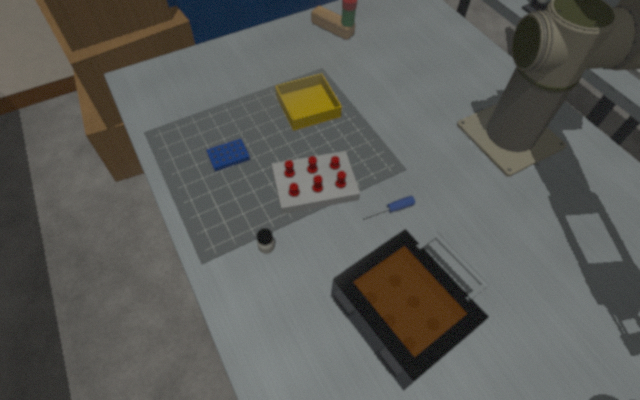

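View pics/top0.png

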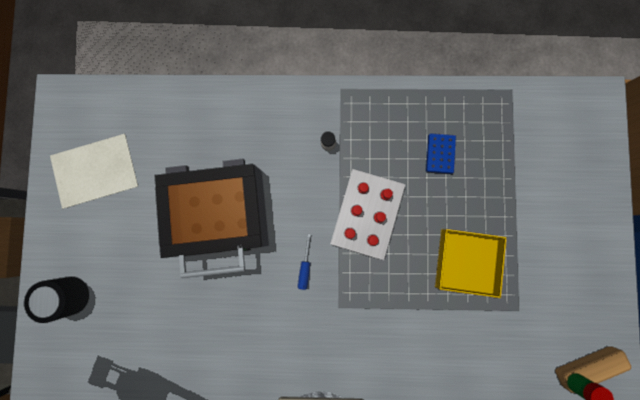

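View pics/wrist0.png

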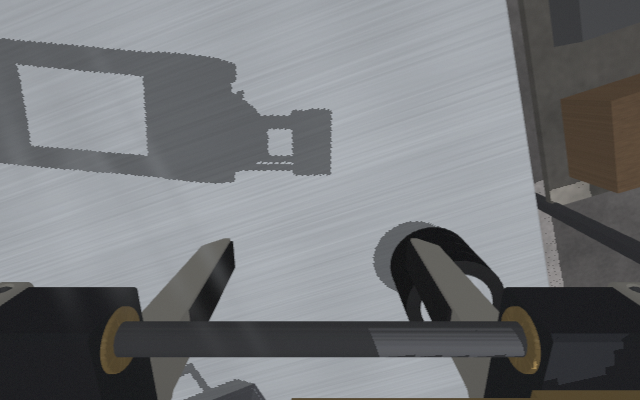

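The top view has the pallet with six red plugs around (368,214), the tray at (472,263), the chamber at (210,210) with its bar at (212,268), the screwdriver at (304,270), the jar at (328,140) and the bit case at (441,153). Next I'll zoom in on the plugs.

```bash
cat > h.py <<'E'
import numpy as np,cv2
from scipy.spatial.transform import Rotation as R
def ray(c,uv):
    f=200/np.tan(np.radians(c['fov_y'])/2)
    d=np.array([(uv[0]-c['cx'])/f,(uv[1]-c['cy'])/f,1.])
    return np.array(c['xyz']),R.from_rotvec(c['attitude']).as_matrix()@d
def onz(c,uv,z):
    o,d=ray(c,uv);return o+d*(z-o[2])/d[2]
def proj(c,p):
    f=200/np.tan(np.radians(c['fov_y'])/2)
    q=R.from_rotvec(c['attitude']).as_matrix().T@(np.asarray(p,float)-c['xyz'])
    return np.array([c['cx']+f*q[0]/q[2],c['cy']+f*q[1]/q[2]])
def tri(c1,u1,c2,u2):
    o1,d1=ray(c1,u1);o2,d2=ray(c2,u2)
    s=np.linalg.lstsq(np.c_[d1,-d2],o2-o1,rcond=None)[0]
    a,b=o1+s[0]*d1,o2+s[1]*d2
    return (a+b)/2,np.linalg.norm(a-b)
E
python3 - <<'E'
from plant import *
from h import *
for n,(x,y,w,h) in {"scene":(265,145,100,70),"top":(325,165,90,100)}.items():
    im=cv2.imread(f"pics/{n}0.png")
    cv2.imwrite(f"pics/{n}_crop.png",cv2.resize(im[y:y+h,x:x+w],None,fx=6,fy=6,interpolation=cv2.INTER_CUBIC))
c=calibration("top");im=cv2.imread("pics/top0.png");hsv=cv2.cvtColor(im,cv2.COLOR_BGR2HSV)
# white pallet top
m=((hsv[...,1]<40)&(hsv[...,2]>185)).astype(np.uint8);m2=np.zeros_like(m);m2[160:270,320:415]=m[160:270,320:415]
m2=cv2.morphologyEx(m2,cv2.MORPH_OPEN,np.ones((3,3)))
cs,_=cv2.findContours(m2,cv2.RETR_EXTERNAL,cv2.CHAIN_APPROX_NONE)
k=max(cs,key=cv2.contourArea)
r=cv2.minAreaRect(k);print("pallet",r)
B=np.array([onz(c,p,.03) for p in cv2.boxPoints(r)]);print(B.round(4),B.mean(0).round(4),np.linalg.norm(np.diff(B,axis=0),axis=1))
# yellow
m=cv2.inRange(hsv,(20,120,60),(35,255,255));cs,_=cv2.findContours(m,cv2.RETR_EXTERNAL,cv2.CHAIN_APPROX_NONE)
k=max(cs,key=cv2.contourArea);r=cv2.minAreaRect(k);print("tray",r)
B=np.array([onz(c,p,.045) for p in cv2.boxPoints(r)]);print(B.round(4),B.mean(0).round(4),np.linalg.norm(np.diff(B,axis=0),axis=1))
# reds
for n in["top","scene"]:
    im=cv2.imread(f"pics/{n}0.png");hsv=cv2.cvtColor(im,cv2.COLOR_BGR2HSV);cc=calibration(n)
    m=((hsv[...,0]<8)|(hsv[...,0]>172))&(hsv[...,1]>150)&(hsv[...,2]>60)
    nn,l,st,ce=cv2.connectedComponentsWithStats(m.astype(np.uint8))
    for i in range(1,nn):
        if st[i,4]>20: print(n,st[i],ce[i].round(1),onz(cc,ce[i],.06).round(4))
for n,p in [("jar",(328,138)),("driver",(304,272)),("case",(441,153)),("bar",(212,268))]:print(n,onz(c,p,.06 if n=="jar" else .095 if n=="bar" else .015).round(3))
E
```

```text
pallet ((354.68914794921875, 217.11160278320312), (30.646032333374023, 62.534950256347656), 16.50436019897461)
[[ 0.4974 -0.0214  0.03  ]
 [ 0.6505 -0.0648  0.03  ]
 [ 0.629  -0.1398  0.03  ]
 [ 0.4767 -0.0956  0.03  ]] [ 0.5634 -0.0804  0.03  ] [0.15922134 0.07808533 0.15865058]
tray ((470.830810546875, 262.8538818359375), (67.3508529663086, 62.26543426513672), 7.125016689300537)
[[ 0.3876 -0.2736  0.045 ]
 [ 0.5386 -0.2942  0.045 ]
 [ 0.5203 -0.4577  0.045 ]
 [ 0.3704 -0.4351  0.045 ]] [ 0.4542 -0.3651  0.045 ] [0.15243441 0.1645861  0.15167601]
top [359 183   9  10  75] [363.  187.6] [ 0.635  -0.0987  0.06  ]
top [381 189  11  11  94] [386.1 194.1] [ 0.6193 -0.1558  0.06  ]
top [352 206  10   9  77] [356.4 210. ] [ 0.5792 -0.0829  0.06  ]
top [374 212  12  10  89] [379.4 216.9] [ 0.5629 -0.1393  0.06  ]
top [345 229  10   9  76] [349.6 233. ] [ 0.5226 -0.0667  0.06  ]
top [368 235  10  10  80] [372.5 239.9] [ 0.5066 -0.1226  0.06  ]
top [584 384  30  16 320] [598.  392.8] [ 0.1597 -0.6485  0.06  ]
scene [308 157   9  16  99] [311.8 164.4] [ 0.5675 -0.1353  0.06  ]
scene [331 157   8  12  72] [334.4 162.4] [ 0.514 -0.114  0.06 ]
scene [285 161   9  16 101] [288.9 168.8] [ 0.6246 -0.1504  0.06  ]
scene [336 172   9  15 105] [340.5 179.3] [ 0.5273 -0.0616  0.06  ]
scene [313 176   9  16 102] [317.3 183.6] [ 0.584  -0.0772  0.06  ]
scene [290 184   8  12  83] [293.5 189.5] [ 0.6432 -0.0891  0.06  ]
jar [ 0.759 -0.01   0.06 ]
driver [0.422 0.047 0.015]
case [ 0.733 -0.304  0.015]
bar [0.436 0.257 0.095]
```

View pics/scene_crop.png

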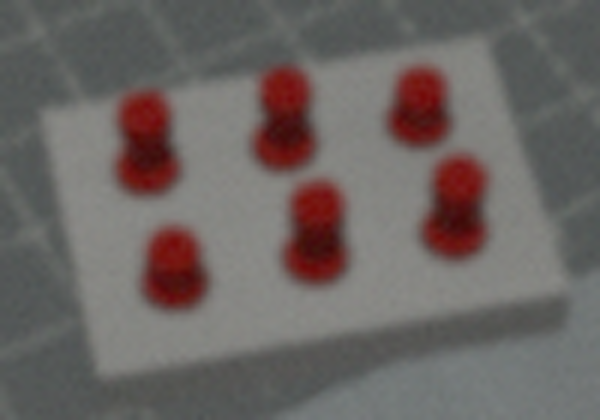

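View pics/top_crop.png

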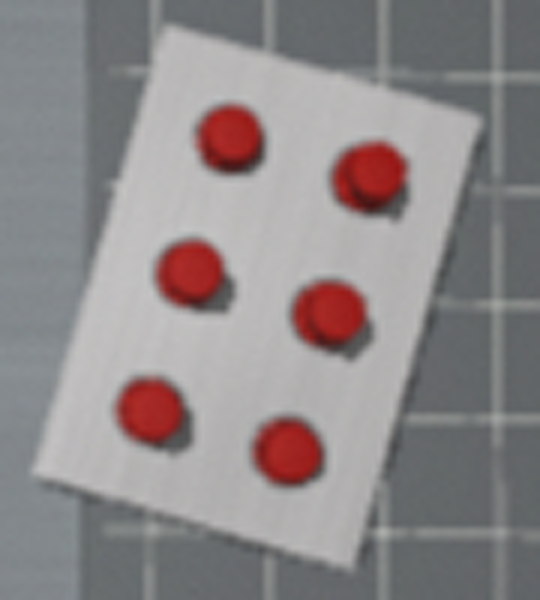

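In the scene view the two short plugs are the ones 12 px tall, at (334,162) and (293,189). The other four are 15–16 px. In the top view they are (372.5,240) and (363,188). I'll refine the sockets from the pallet outline and look at the lid bar.

Run:
```python
from plant import *
from h import *
c=calibration("top");sc=calibration("scene")
P=[(352.5,169.2),(405.5,185),(384.2,260),(330.5,243.8)]
B=np.array([onz(c,p,.03) for p in P]);print(B.round(4),np.linalg.norm(np.roll(B,-1,0)-B,axis=1).round(4));ctr=B.mean(0)
ex=(B[0]+B[1]-B[2]-B[3]);ex/=np.linalg.norm(ex);ey=np.array([-ex[1],ex[0],0]);print("yaw",np.degrees(np.arctan2(ex[1],ex[0])))
for i in(-.06,0,.06):
  for j in(.03,-.03):
    p=ctr+ex*i+ey*j;h=p.copy();h[2]=.055
    print(i,j,p.round(4),"short top->",proj(c,h).round(1),proj(sc,h).round(1),"tall",proj(sc,h+[0,0,.015]).round(1))
T=R.from_rotvec(read_state()['orientation']).as_matrix();print(T.round(3))
im=cv2.imread("pics/top0.png")[155:295,140:290]
cv2.imwrite("pics/lidcrop.png",cv2.resize(im,None,fx=4,fy=4,interpolation=cv2.INTER_CUBIC))
im=cv2.imread("pics/scene0.png")[220:390,320:500]
cv2.imwrite("pics/lidcrop2.png",cv2.resize(im,None,fx=3.5,fy=3.5,interpolation=cv2.INTER_CUBIC))
```

```text
[[ 0.6858 -0.0738  0.03  ]
 [ 0.6465 -0.2091  0.03  ]
 [ 0.4563 -0.1551  0.03  ]
 [ 0.4947 -0.0198  0.03  ]] [0.1409 0.1977 0.1406 0.1986]
yaw -15.79507164494216
-0.06 0.03 [ 0.5212 -0.0693  0.03  ] short top-> [350.6 233.6] [340.9 177.3] tall [341.3 173.7]
-0.06 -0.03 [ 0.5049 -0.127   0.03  ] short top-> [374.1 240.6] [334.8 158.8] tall [335.2 155.1]
0 0.03 [ 0.579  -0.0856  0.03  ] short top-> [357.4 210.2] [317.4 181.5] tall [317.5 178. ]
0 -0.03 [ 0.5626 -0.1433  0.03  ] short top-> [380.8 217.1] [312.  162.7] tall [312.1 159.1]
0.06 0.03 [ 0.6367 -0.1019  0.03  ] short top-> [364.1 187.1] [293.5 185.8] tall [293.4 182.3]
0.06 -0.03 [ 0.6204 -0.1596  0.03  ] short top-> [387.4 193.9] [288.8 166.7] tall [288.6 163.1]
[[ 0.316  0.949 -0.001]
 [ 0.949 -0.316 -0.001]
 [-0.001 -0.    -1.   ]]
```

View pics/lidcrop.png

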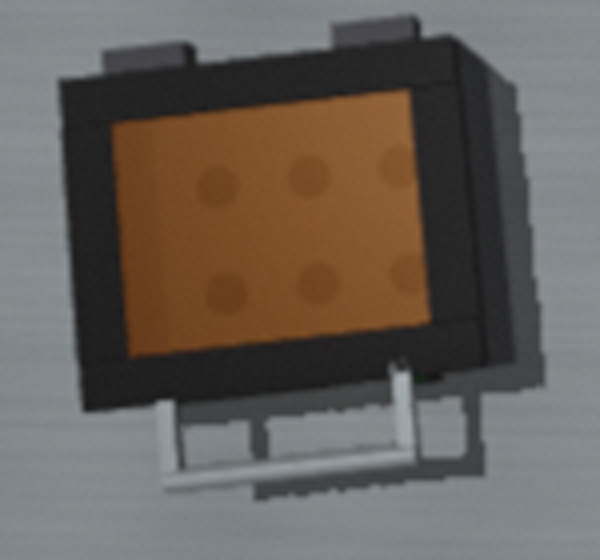

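View pics/lidcrop2.png

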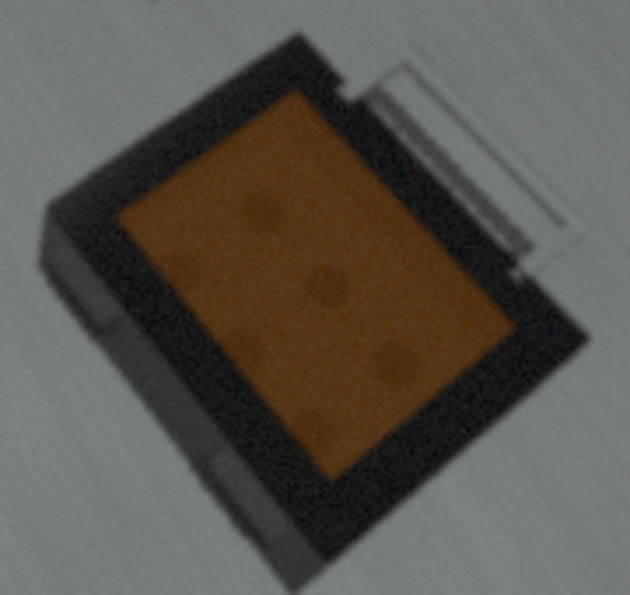

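Emit:
{"fn": "carry_out", "kwargs": {
  "steps": [
    {"xyz": [31.6,-69.4,-3],"rot": [0,0,-87]},
    {"xyz": [31.6,-69.4,-3],"rot": [0,0,-87]},
    {"xyz": [31.6,-69.4,-3],"rot": [0,0,-87]},
    {"xyz": [31.6,-69.4,-3],"rot": [0,0,-87]},
    {"xyz": [31.6,-69.4,-3],"rot": [0,0,-87]},
    {"xyz": [31.6,-69.4,-3],"rot": [0,0,-87]},
    {"xyz": [31.6,-69.4,-3],"rot": [0,0,-87]},
    {"xyz": [31.6,-69.4,-3],"rot": [0,0,-87]},
    {"xyz": [31.6,-69.4,-3],"rot": [0,0,-87]},
    {"xyz": [31.6,-69.4,-3],"rot": [0,0,-87]}
  ],
  "grip": 0.45,
  "force": 12
}}

```text
t: 1.15
tool_pos: [0.3971, 0.1126, 0.216]
orientation: [-3.115, 0.403, -0.001]
force: [1.2, 0.9, -0.3]
opening: 0.0415
```

Emit:
{"fn": "carry_out", "kwargs": {
  "steps": [
    {"xyz": [10.9,-23.8,-1],"rot": [0,0,-0.5]},
    {"xyz": [10.9,-23.8,-1],"rot": [0,0,-0.5]},
    {"xyz": [10.9,-23.8,-1],"rot": [0,0,-0.5]},
    {"xyz": [10.9,-23.8,-1],"rot": [0,0,-0.5]},
    {"xyz": [10.9,-23.8,-1],"rot": [0,0,-0.5]},
    {"xyz": [10.9,-23.8,-1],"rot": [0,0,-0.5]},
    {"xyz": [10.9,-23.8,-1],"rot": [0,0,-0.5]},
    {"xyz": [10.9,-23.8,-1],"rot": [0,0,-0.5]}
  ]
}}

```text
t: 1.95
tool_pos: [0.5053, -0.1226, 0.2056]
orientation: [-3.114, 0.407, 0.002]
force: [0.4, 0.4, -0.4]
opening: 0.0419
```

Run:
```python
from plant import *
from h import *
s=read_state();c=calibration("wrist");im=read_camera("wrist");cv2.imwrite("pics/w1.png",im[:,:,::-1])
print(s['t'],s['tool_pos'],R.from_rotvec(s['orientation']).as_matrix().round(3),c)
hsv=cv2.cvtColor(im,cv2.COLOR_RGB2HSV)
m=((hsv[...,0]<8)|(hsv[...,0]>172))&(hsv[...,1]>150)&(hsv[...,2]>60)
nn,l,st,ce=cv2.connectedComponentsWithStats(m.astype(np.uint8))
for i in range(1,nn):
    if st[i,4]>60: print(st[i],ce[i].round(1))
for x in [(.506,-.1255,.055),(.636,-.101,.055)]: print(proj(c,x))
```

```text
1.95 [ 0.50528706 -0.12258362  0.20562123] [[ 0.966 -0.257 -0.001]
 [-0.257 -0.966  0.001]
 [-0.001 -0.001 -1.   ]] {'fov_y': 60.86799136332508, 'cx': 319.9695761276422, 'cy': 197.5432254042276, 'xyz': array([ 0.52915801, -0.04187938,  0.35410794]), 'attitude': array([ 2.81543067, -0.36762822, -0.05738174])}
[308 106  29  33 728] [321.9 122.2]
[372 108  37  33 896] [389.6 123.6]
[435 109  38  31 909] [453.5 124. ]
[308 169  27  33 684] [320.7 184.9]
[368 170  34  38 886] [384.6 188.8]
[ 428  172   42   37 1034] [448.6 190.1]
[319.21201445 190.04217697]
[457.27421589 126.62391216]
```

View pics/w1.png

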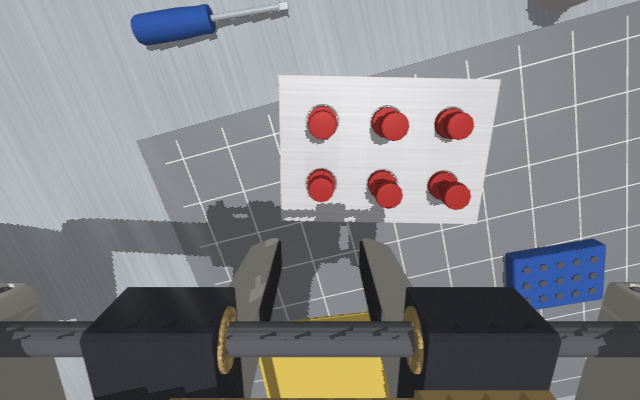

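The plugs are visible in the wrist view, with short candidate 1 at (320,185) and candidate 2 at (454,124). I'll check the height call against the predicted head positions and refine the grasp position.

Run:
```python
from plant import *
from h import *
c=calibration("wrist")
im=cv2.imread("pics/w1.png")
hsv=cv2.cvtColor(im,cv2.COLOR_BGR2HSV)
red=((hsv[...,0]<8)|(hsv[...,0]>172))&(hsv[...,1]>120)
m=(red&(hsv[...,2]>165)).astype(np.uint8)
m=cv2.morphologyEx(m,cv2.MORPH_OPEN,np.ones((5,5)))
nn,l,st,ce=cv2.connectedComponentsWithStats(m)
for i in range(1,nn):
    if st[i,4]>60:
        print(st[i],ce[i].round(1),"xy@.055",onz(c,ce[i],.055)[:2].round(4),"@.07",onz(c,ce[i],.07)[:2].round(4))
P=[(279,76),(500,80),(477,223),(281,220)]
B=np.array([onz(c,p,.03) for p in P]);print(B.round(4),B.mean(0).round(4),np.linalg.norm(np.roll(B,-1,0)-B,axis=1).round(4))
o=cv2.resize(im[70:230,270:510],None,fx=3,fy=3,interpolation=cv2.INTER_CUBIC);cv2.imwrite("pics/w1c.png",o)
```

```text
[310 112  26  26 565] [322.4 124.5] xy@.055 [ 0.5239 -0.0689] @.07 [ 0.5241 -0.0675]
[383 113  25  27 557] [395.  125.9] xy@.055 [ 0.5842 -0.0861] @.07 [ 0.5815 -0.0839]
[449 113  24  26 502] [460.5 125.5] xy@.055 [ 0.639  -0.1002] @.07 [ 0.6335 -0.0973]
[376 172  16   8  92] [383.1 175.5] xy@.055 [ 0.5654 -0.1267] @.07 [ 0.5636 -0.1224]
[436 173  18   8 107] [444.2 177. ] xy@.055 [ 0.6186 -0.1422] @.07 [ 0.6141 -0.1372]
[310 179  23  23 425] [320.8 189.7] xy@.055 [ 0.5076 -0.1252] @.07 [ 0.5087 -0.121 ]
[378 184  24  23 453] [389.3 195.2] xy@.055 [ 0.5672 -0.1464] @.07 [ 0.5653 -0.1411]
[446 186  24  23 458] [457.6 196.8] xy@.055 [ 0.6276 -0.164 ] @.07 [ 0.6227 -0.1579]
[[ 0.4966 -0.0199  0.03  ]
 [ 0.6881 -0.074   0.03  ]
 [ 0.6512 -0.2073  0.03  ]
 [ 0.4584 -0.1529  0.03  ]] [ 0.5736 -0.1135  0.03  ] [0.199  0.1383 0.2003 0.1384]
```

View pics/w1c.png

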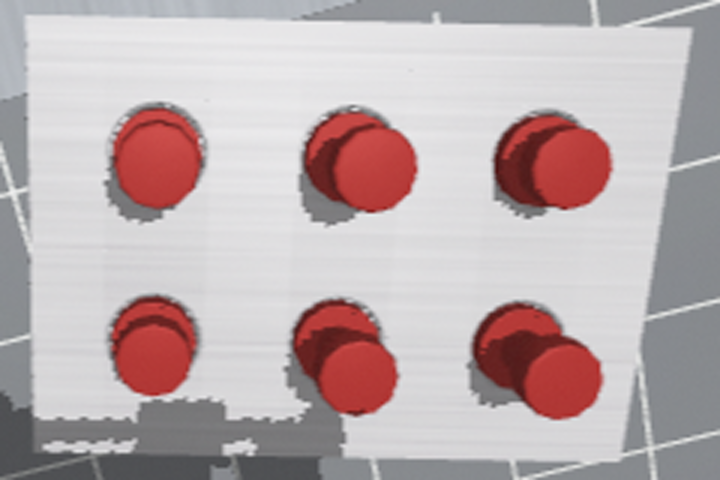

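Emit:
{"fn": "carry_out", "kwargs": {
  "steps": [
    {"xyz": [0.1,-0.1,-5],"rot": [0,0,0]},
    {"xyz": [0.1,-0.1,-9],"rot": [0,0,0]},
    {"xyz": [0.1,-0.1,-11],"rot": [0,0,0]},
    {"xyz": [0.1,-0.1,-11],"rot": [0,0,0]},
    {"xyz": [0.1,-0.1,-11],"rot": [0,0,0]}
  ]
}}

```text
t: 2.5
tool_pos: [0.5069, -0.1233, 0.0968]
orientation: [-3.115, 0.404, -0.001]
force: [0.9, 0.7, 0.4]
opening: 0.0417
```

Emit:
{"fn": "carry_out", "kwargs": {
  "steps": [
    {"xyz": [0,-0.2,-2],"rot": [0,0,0]},
    {"xyz": [0,-0.2,-3.5],"rot": [0,0,0]},
    {"xyz": [0,-0.2,-4.2],"rot": [0,0,0]},
    {"xyz": [0,-0.2,-4.2],"rot": [0,0,0]},
    {"xyz": [0,-0.2,-4.2],"rot": [0,0,0]}
  ]
}}

```text
t: 3.0
tool_pos: [0.5071, -0.1265, 0.0546]
orientation: [3.115, -0.407, 0.001]
force: [0.5, 1.1, -0.2]
opening: 0.0421
```

Emit:
{"fn": "carry_out", "kwargs": {
  "steps": [
    {"xyz": [0,0,0],"rot": [0,0,0]},
    {"xyz": [0,0,0],"rot": [0,0,0]},
    {"xyz": [0,0,0],"rot": [0,0,0]},
    {"xyz": [0,0,0],"rot": [0,0,0]},
    {"xyz": [0,0,0],"rot": [0,0,0]},
    {"xyz": [0,0,0],"rot": [0,0,0]}
  ],
  "grip": 0.1,
  "force": 12
}}

```text
t: 3.6
tool_pos: [0.5064, -0.1264, 0.0545]
orientation: [-3.115, 0.407, 0.002]
force: [-3.9, 0.8, 5.6]
opening: 0.0236
```

Emit:
{"fn": "carry_out", "kwargs": {
  "steps": [
    {"xyz": [0,0,1],"rot": [0,0,0]},
    {"xyz": [0,0,3],"rot": [0,0,0]},
    {"xyz": [0,0,6],"rot": [0,0,0]},
    {"xyz": [0,0,9],"rot": [0,0,0]},
    {"xyz": [-1,-4,9],"rot": [0,0,0]},
    {"xyz": [-2,-9,9],"rot": [0,0,0]},
    {"xyz": [-3,-14,9],"rot": [0,0,2]},
    {"xyz": [-4,-18,9],"rot": [0,0,4]},
    {"xyz": [-5,-23,9],"rot": [0,0,6]},
    {"xyz": [-5.8,-27.4,9],"rot": [0,0,7]}
  ]
}}

```text
t: 4.6
tool_pos: [0.4482, -0.4028, 0.1451]
orientation: [3.133, -0.214, 0.002]
force: [0.7, -0.0, -0.4]
opening: 0.0237
```

Emit:
{"fn": "carry_out", "kwargs": {
  "steps": [
    {"xyz": [0,0,0],"rot": [0,0,0]},
    {"xyz": [0,0,0],"rot": [0,0,0]}
  ]
}}

```text
t: 4.8
tool_pos: [0.4484, -0.4015, 0.1444]
orientation: [-3.134, 0.22, -0.001]
force: [-0.9, 0.5, -0.2]
opening: 0.0232
```

Run:
```python
from plant import *
from h import *
for n in["top","wrist"]:
    im=read_camera(n);cv2.imwrite(f"pics/{n}2.png",im[:,:,::-1])
print(read_state()['tool_pos'],read_state()['opening'])
```

```text
[ 0.44905666 -0.39965603  0.14420171] 0.02386170881260072
```

View pics/wrist2.png

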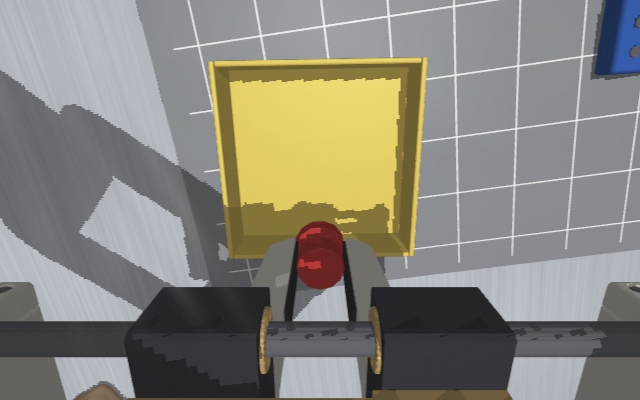

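View pics/top2.png

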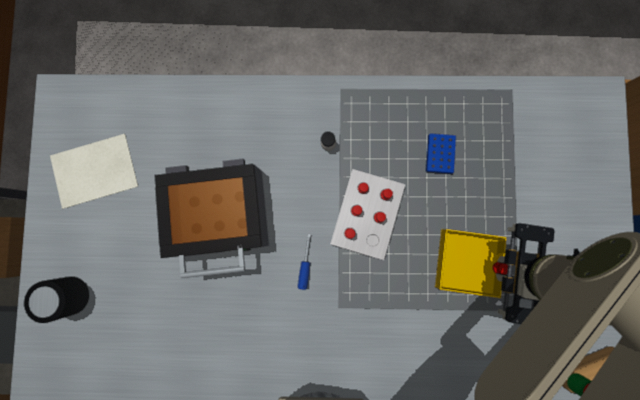

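The plug is held and socket 1 is empty at (372,240). The wrist view gives the tray rim corners as (211,63), (427,59), (412,254) and (230,257). I'll place the tray from these.

Run:
```python
from plant import *
from h import *
c=calibration("wrist")
B=np.array([onz(c,p,.045) for p in [(211,63),(427,59),(412,254),(230,257)]]);print(B.round(4),B.mean(0).round(4),np.linalg.norm(np.roll(B,-1,0)-B,axis=1).round(4))
```

```text
[[ 0.392  -0.2891  0.045 ]
 [ 0.5373 -0.3066  0.045 ]
 [ 0.519  -0.4513  0.045 ]
 [ 0.3734 -0.4339  0.045 ]] [ 0.4554 -0.3702  0.045 ] [0.1463 0.1459 0.1467 0.146 ]
```

Emit:
{"fn": "carry_out", "kwargs": {
  "steps": [
    {"xyz": [0.2,0.2,-4],"rot": [0,0,0]},
    {"xyz": [0.2,0.2,-8],"rot": [0,0,0]},
    {"xyz": [0.2,0.2,-10.2],"rot": [0,0,0]},
    {"xyz": [0.2,0.2,-10.2],"rot": [0,0,0]},
    {"xyz": [0.2,0.2,-10.2],"rot": [0,0,0]}
  ]
}}

```text
t: 5.4
tool_pos: [0.4514, -0.3974, 0.0426]
orientation: [-3.134, 0.213, 0.0]
force: [-0.4, 0.1, -0.5]
opening: 0.0238
```

Emit:
{"fn": "carry_out", "kwargs": {
  "steps": [
    {"xyz": [0,0,0],"rot": [0,0,0]},
    {"xyz": [0,0,0],"rot": [0,0,0]},
    {"xyz": [0,0,0],"rot": [0,0,0]},
    {"xyz": [0,0,0],"rot": [0,0,0]},
    {"xyz": [0,0,3],"rot": [0,0,0]},
    {"xyz": [0,0,7],"rot": [0,0,0]},
    {"xyz": [0,0,11],"rot": [0,0,0]},
    {"xyz": [0,0,12],"rot": [0,0,0]}
  ],
  "grip": 0.45
}}

```text
t: 6.2
tool_pos: [0.4528, -0.4007, 0.1683]
orientation: [3.128, -0.216, 0.01]
force: [0.8, -0.6, 0.6]
opening: 0.0414
```

Emit:
{"fn": "carry_out", "kwargs": {
  "steps": [
    {"xyz": [2,3,0],"rot": [0,0,0]},
    {"xyz": [4.5,7,0],"rot": [0,0,-2]},
    {"xyz": [7,11,0],"rot": [0,0,-4]},
    {"xyz": [9.5,15,0],"rot": [0,0,-7]},
    {"xyz": [12,19,0],"rot": [0,0,-7]},
    {"xyz": [14.5,23,0],"rot": [0,0,-7]},
    {"xyz": [17,27,0],"rot": [0,0,-7]},
    {"xyz": [18.7,29.7,-2],"rot": [0,0,-7]},
    {"xyz": [18.7,29.7,-6],"rot": [0,0,-7]},
    {"xyz": [18.7,29.7,-6],"rot": [0,0,-7]}
  ]
}}

```text
t: 7.2
tool_pos: [0.6338, -0.0993, 0.0952]
orientation: [-3.115, 0.404, 0.017]
force: [-1.2, -0.3, -2.5]
opening: 0.0418
```

Emit:
{"fn": "carry_out", "kwargs": {
  "steps": [
    {"xyz": [0,0,0],"rot": [0,0,0]},
    {"xyz": [0,0,0],"rot": [0,0,0]},
    {"xyz": [0,0,0],"rot": [0,0,0]}
  ]
}}

```text
t: 7.5
tool_pos: [0.639, -0.1027, 0.1046]
orientation: [3.114, -0.409, 0.006]
force: [-0.2, 0.7, 0.5]
opening: 0.042
```

Run:
```python
from plant import *
from h import *
for n in["top","wrist"]:
    im=read_camera(n);cv2.imwrite(f"pics/{n}3.png",im[:,:,::-1])
print(read_state()['tool_pos'],read_state()['opening'])
```

```text
[ 0.63864722 -0.10240506  0.10397889] 0.04195462413405789
```

View pics/wrist3.png

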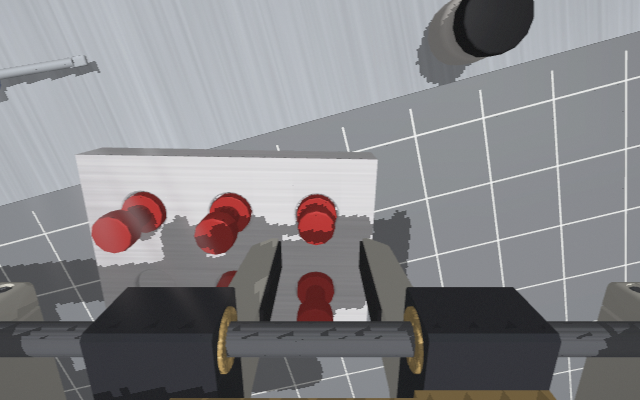

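View pics/top3.png

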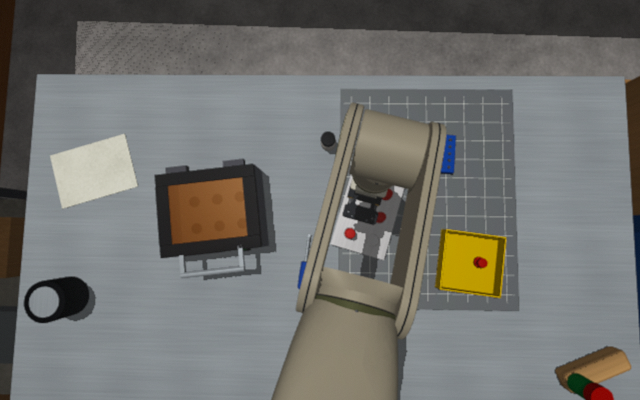

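Run:
```python
from plant import *
from h import *
c=calibration("wrist")
for p in [(.6386,-.1024,.087),(.638,-.101,.055),(.621,-.159,.07),(.5805,-.0845,.07)]: print(p,proj(c,p).round(1))
for u in [(316,227)]: print(onz(c,u,.055))
```

```text
(0.6386, -0.1024, 0.087) [315.5 254.5]
(0.638, -0.101, 0.055) [314.5 229.3]
(0.621, -0.159, 0.07) [312.3 326.2]
(0.5805, -0.0845, 0.07) [211.5 237.7]
[ 0.63933357 -0.09973311  0.055     ]
```

The projection puts the head where it was seen, at (316,227). Grasping it now.

Emit:
{"fn": "carry_out", "kwargs": {
  "steps": [
    {"xyz": [0,0.2,-2],"rot": [0,0,0]},
    {"xyz": [0,0.2,-4],"rot": [0,0,0]},
    {"xyz": [0,0.2,-4.9],"rot": [0,0,0]},
    {"xyz": [0,0.2,-4.9],"rot": [0,0,0]},
    {"xyz": [0,0.2,-4.9],"rot": [0,0,0]}
  ]
}}

```text
t: 8.1
tool_pos: [0.6382, -0.0997, 0.0539]
orientation: [3.115, -0.407, 0.001]
force: [-0.1, -0.2, -0.1]
opening: 0.0415
```

Emit:
{"fn": "carry_out", "kwargs": {
  "steps": [
    {"xyz": [0,0,0],"rot": [0,0,0]},
    {"xyz": [0,0,0],"rot": [0,0,0]},
    {"xyz": [0,0,0],"rot": [0,0,0]},
    {"xyz": [0,0,0],"rot": [0,0,0]},
    {"xyz": [0,0,0],"rot": [0,0,0]},
    {"xyz": [0,0,0],"rot": [0,0,0]}
  ],
  "grip": 0.1,
  "force": 12
}}

```text
t: 8.7
tool_pos: [0.6383, -0.0996, 0.0539]
orientation: [3.115, -0.407, 0.002]
force: [-1.6, 0.1, 4.9]
opening: 0.0232
```

Emit:
{"fn": "carry_out", "kwargs": {
  "steps": [
    {"xyz": [0,0,1],"rot": [0,0,0]},
    {"xyz": [0,0,3],"rot": [0,0,0]},
    {"xyz": [0,0,6],"rot": [0,0,0]},
    {"xyz": [0,0,10],"rot": [0,0,0]},
    {"xyz": [-2,-3,10],"rot": [0,0,0]},
    {"xyz": [-4.5,-6,10],"rot": [0,0,2]},
    {"xyz": [-7,-9.5,10],"rot": [0,0,4]},
    {"xyz": [-10,-13.5,10],"rot": [0,0,6]},
    {"xyz": [-13,-17.5,10],"rot": [0,0,7]},
    {"xyz": [-16,-21.5,10],"rot": [0,0,7]}
  ]
}}

```text
t: 9.7
tool_pos: [0.4764, -0.3157, 0.1535]
orientation: [3.134, -0.214, 0.0]
force: [0.4, -0.3, -1.1]
opening: 0.0238
```

Emit:
{"fn": "carry_out", "kwargs": {
  "steps": [
    {"xyz": [-1.9,-2.7,0],"rot": [0,0,0]},
    {"xyz": [-1.9,-2.7,0],"rot": [0,0,0]},
    {"xyz": [-1.9,-2.7,0],"rot": [0,0,0]},
    {"xyz": [-1.9,-2.7,-4],"rot": [0,0,0]},
    {"xyz": [-1.9,-2.7,-8],"rot": [0,0,0]},
    {"xyz": [-1.9,-2.7,-11],"rot": [0,0,0]},
    {"xyz": [-1.9,-2.7,-11.2],"rot": [0,0,0]},
    {"xyz": [-1.9,-2.7,-11.2],"rot": [0,0,0]}
  ]
}}

```text
t: 10.5
tool_pos: [0.4591, -0.3402, 0.0409]
orientation: [-3.133, 0.213, 0.002]
force: [-0.6, -0.1, -0.3]
opening: 0.0234
```

Emit:
{"fn": "carry_out", "kwargs": {
  "steps": [
    {"xyz": [0,0,0],"rot": [0,0,0]},
    {"xyz": [0,0,0],"rot": [0,0,0]},
    {"xyz": [0,0,0],"rot": [0,0,0]},
    {"xyz": [0,0,0],"rot": [0,0,0]},
    {"xyz": [0,0,3],"rot": [0,0,0]},
    {"xyz": [0,0,7],"rot": [0,0,0]},
    {"xyz": [0,0,11],"rot": [0,0,0]},
    {"xyz": [0,0,15],"rot": [0,0,0]},
    {"xyz": [0,0,19],"rot": [0,0,0]}
  ],
  "grip": 0.45
}}

```text
t: 11.4
tool_pos: [0.4586, -0.3414, 0.2331]
orientation: [3.134, -0.216, 0.001]
force: [0.3, 0.3, -0.9]
opening: 0.0419
```

Run:
```python
from plant import *
from h import *
im=read_camera("top");cv2.imwrite("pics/top4.png",im[:,:,::-1])
im=read_camera("scene");cv2.imwrite("pics/scene4.png",im[:,:,::-1])
s=read_state();print(s['tool_pos'],s['opening'],s['q'])
c=calibration("top");sc=calibration("scene")
# lid corners from top crop x4 offset (140,155)
f=lambda a:(a[0]/4+140,a[1]/4+155)
L=np.array([onz(c,f(a),.10) for a in [(62,82),(448,38),(487,366),(85,410)]]);print("lid",L.round(4),np.linalg.norm(np.roll(L,-1,0)-L,axis=1).round(4))
g=lambda a:(a[0]/3.5+320,a[1]/3.5+220)
E=[((165,483),(580,228)),((412,455),(407,62))]
for a,b in E:
    print("bar end",tri(c,f(a),sc,g(b)),onz(c,f(a),.1))
```

```text
[ 0.46133311 -0.34386551  0.23913338] 0.04194452956295953 [-7.29647498e-01  5.09537599e-02  1.56616002e+00  2.01419480e-05
  1.51240524e+00 -5.91915056e-01]
lid [[0.6534 0.401  0.1   ]
 [0.6825 0.1695 0.1   ]
 [0.4882 0.1404 0.1   ]
 [0.459  0.3768 0.1   ]] [0.2333 0.1965 0.2382 0.1959]
bar end (array([0.41812142, 0.32702525, 0.09892938]), np.float64(0.0020171634487872836)) [0.41747602 0.32732335 0.1       ]
bar end (array([0.43354598, 0.1873438 , 0.08453111]), np.float64(0.0021972591032248887)) [0.43596775 0.18277278 0.1       ]
```

View pics/top4.png

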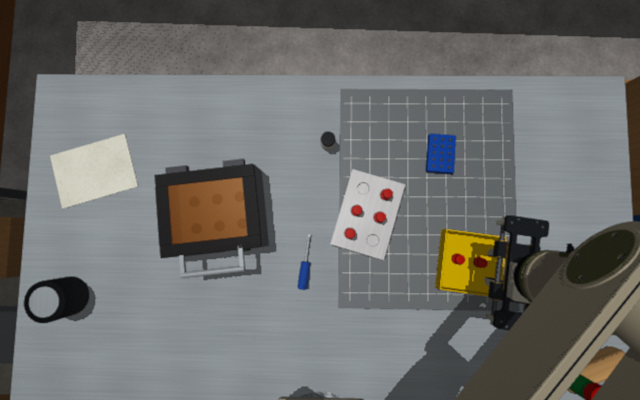

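Both plugs are in the tray, at (458,259) and (480,263), and four good ones still stand in their sockets. Moving to the lid.

Emit:
{"fn": "carry_out", "kwargs": {
  "steps": [
    {"xyz": [-1,5,0],"rot": [0,0,2]},
    {"xyz": [-2,10,0],"rot": [0,0,4]},
    {"xyz": [-3,15,0],"rot": [0,0,6]},
    {"xyz": [-3,20,0],"rot": [0,0,9]},
    {"xyz": [-3,25,0],"rot": [0,0,12]},
    {"xyz": [-3,30,0],"rot": [0,0,15]},
    {"xyz": [-3,35,0],"rot": [0,0,15]},
    {"xyz": [-3,40,0],"rot": [0,0,15]},
    {"xyz": [-3,45,0],"rot": [0,0,15]},
    {"xyz": [-3,50,0],"rot": [0,0,15]}
  ]
}}

```text
t: 12.5
tool_pos: [0.4282, 0.1576, 0.2309]
orientation: [-3.136, -0.195, -0.001]
force: [1.1, -1.1, 0.2]
opening: 0.042
```

Emit:
{"fn": "carry_out", "kwargs": {
  "steps": [
    {"xyz": [0,4,0],"rot": [0,0,0]},
    {"xyz": [0,4,0],"rot": [0,0,0]},
    {"xyz": [0,4,0],"rot": [0,0,0]},
    {"xyz": [0,4,0],"rot": [0,0,0]},
    {"xyz": [0,4,0],"rot": [0,0,0]}
  ]
}}

```text
t: 13.0
tool_pos: [0.429, 0.1944, 0.2309]
orientation: [3.135, 0.192, -0.0]
force: [0.3, 0.2, 0.2]
opening: 0.0413
```

Run:
```python
from plant import *
from h import *
s=read_state();c=calibration("wrist");im=read_camera("wrist");cv2.imwrite("pics/w5.png",im[:,:,::-1])
print(s['tool_pos'],s['opening'],s['q'],R.from_rotvec(s['orientation']).as_matrix().round(3))
for p in [(.436,.183,.1),(.4175,.327,.1),(.427,.255,.1)]:print(proj(c,p))
```

```text
[0.42899368 0.19436558 0.23090628] 0.04126307654011447 [ 3.16653938e-01 -2.23532511e-01  1.83973144e+00 -2.26349849e-04
  1.52546284e+00  1.94373205e-01] [[ 0.993  0.122  0.   ]
 [ 0.122 -0.993 -0.   ]
 [-0.     0.    -1.   ]]
[323.87271429 205.80060642]
[323.49734051  19.79654613]
[324.0089491  120.26527238]
```

View pics/w5.png

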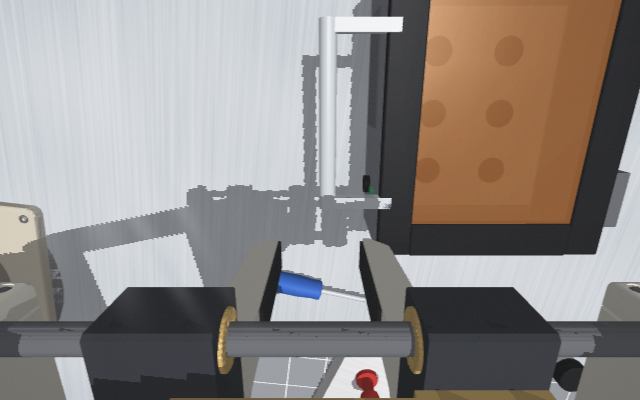

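The bar shows in the wrist view as a vertical strip at column 328, rows 17–207, with the gap to the lid on its right.

Run:
```python
from plant import *
from h import *
c=calibration("wrist")
im=cv2.imread("pics/w5.png");g=cv2.cvtColor(im,cv2.COLOR_BGR2GRAY)
for r in (60,100,150): print(r,g[r,312:345])
for a in [(328,22),(328,201),(328,112)]:
  for z in(.095,.1):print(a,z,onz(c,a,z).round(4))
ct=calibration("top")
wl=[(328,22),(328,201)]
tp=[(165/4+140,483/4+155),(412/4+140,455/4+155)]
# intersect wrist vertical plane of bar with top ray at bar middle
n=np.cross(ray(c,wl[0])[1],ray(c,wl[1])[1]);o=ray(c,wl[0])[0]
im=cv2.cvtColor(cv2.imread("pics/top0.png"),cv2.COLOR_BGR2GRAY)
for x in(195,212,230):print(x,im[258:285,x])
# edge of lid right front corner etc
print(onz(c,(388,150),.1).round(4))
from scipy.optimize import least_squares
D=[(.1312,1.4893,.5994,.2346),(.05095,1.56616,.57535,.2391),(-.22353,1.83973,.47097,.2309)]
F=lambda p:np.ravel([(p[0]+p[1]*np.sin(a)+p[2]*np.sin(a+b)-r,p[3]+p[1]*np.cos(a)+p[2]*np.cos(a+b)-z) for a,b,r,z in D])
s=least_squares(F,[0,.45,.4,0]);print(s.x,s.cost)
```

```text
60 [124 120 121 121 123 124 117 128 152 171 187 198 205 210 218 232 236 234
 227 219 214 208 200 186 155 126 122 123 127 128 126 124 123]
100 [126 126 124 180 214 217 205 165 152 171 188 198 204 209 218 228 232 228
 224 219 214 209 195 176 201 219 217 217 215 214 216 216 215]
150 [128 124 123 123 124 179 200 162 150 171 188 200 205 212 216 221 223 221
 219 217 213 204 187 174 198 216 216 220 220 216 215 215 212]
(328, 22) 0.095 [0.4211 0.3269 0.095 ]
(328, 22) 0.1 [0.4211 0.326  0.1   ]
(328, 201) 0.095 [0.4394 0.1862 0.095 ]
(328, 201) 0.1 [0.4391 0.1878 0.1   ]
(328, 112) 0.095 [0.4296 0.2615 0.095 ]
(328, 112) 0.1 [0.4294 0.2618 0.1   ]
195 [ 69  67  70 111 133 135 134 133 131 131 128 127 112 112 128 149 141 121
 106 120 132 130 132 132 131 128 128]
212 [ 71 116 135 134 135 136 135 132 134 130 116 112 128 153 146 122  94  70
  67  71  96 124 135 135 134 134 132]
230 [133 139 139 137 137 137 137 133 114 110 130 154 149 123  92  71  68  68
  73 115 134 135 136 135 136 136 136]
[0.4824 0.2377 0.1   ]
[-0.01764841  0.36937732  0.57177324 -0.10328588] 7.563466431140649e-06
```

Emit:
{"fn": "carry_out", "kwargs": {
  "steps": [
    {"xyz": [0.1,3,-1],"rot": [0,0,0]},
    {"xyz": [0.1,6.2,-4],"rot": [0,0,0]},
    {"xyz": [0.1,6.2,-8],"rot": [0,0,0]},
    {"xyz": [0.1,6.2,-9],"rot": [0,0,0]},
    {"xyz": [0.1,6.2,-9],"rot": [0,0,0]},
    {"xyz": [0.1,6.2,-9],"rot": [0,0,0]},
    {"xyz": [0.1,6.2,-9],"rot": [0,0,0]}
  ],
  "grip": 0.37
}}

```text
t: 13.75
tool_pos: [0.4314, 0.2576, 0.1434]
orientation: [-3.134, -0.193, -0.005]
force: [0.4, 0.1, -0.1]
opening: 0.0347
```

Run:
```python
from plant import *
from h import *
s=read_state();c=calibration("wrist");im=read_camera("wrist");cv2.imwrite("pics/w6.png",im[:,:,::-1])
print(s['tool_pos'],s['opening'])
print(proj(c,(.430,.2565,.098)),proj(c,s['tool_pos']-[0,0,.017]))
```

```text
[0.43137406 0.25761518 0.14343733] 0.03467596374508016
[313.80456634 233.55763456] [315.8699744  253.13902228]
```

View pics/w6.png

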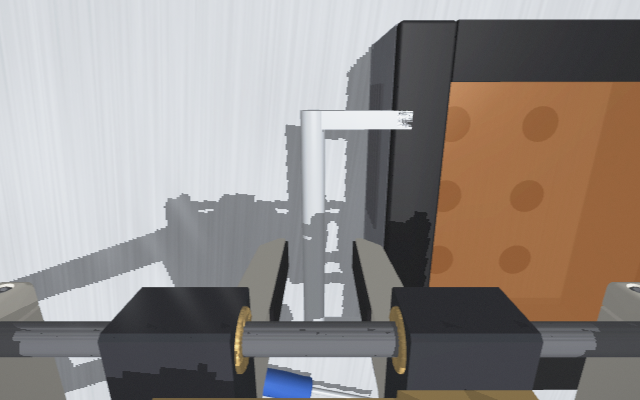

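The bar at column 314 lies between the open fingers, where the projection put it. Going down and pinching.

Emit:
{"fn": "carry_out", "kwargs": {
  "steps": [
    {"xyz": [-0.1,0,-2],"rot": [0,0,0]},
    {"xyz": [-0.1,0,-3.5],"rot": [0,0,0]},
    {"xyz": [-0.1,0,-4.9],"rot": [0,0,0]},
    {"xyz": [-0.1,0,-4.9],"rot": [0,0,0]},
    {"xyz": [-0.1,0,-4.9],"rot": [0,0,0]}
  ]
}}

```text
t: 14.3
tool_pos: [0.4285, 0.2575, 0.0918]
orientation: [3.135, 0.195, -0.002]
force: [0.3, 0.2, 0.2]
opening: 0.0344
```

Emit:
{"fn": "carry_out", "kwargs": {
  "steps": [
    {"xyz": [0,0,0],"rot": [0,0,0]},
    {"xyz": [0,0,0],"rot": [0,0,0]},
    {"xyz": [0,0,0],"rot": [0,0,0]},
    {"xyz": [0,0,0],"rot": [0,0,0]},
    {"xyz": [0,0,0],"rot": [0,0,0]},
    {"xyz": [0,0,0],"rot": [0,0,0]}
  ],
  "grip": 0,
  "force": 25
}}

```text
t: 14.9
tool_pos: [0.4273, 0.2576, 0.0924]
orientation: [3.135, 0.195, -0.005]
force: [-9.8, -2.3, 8.3]
opening: 0.0131
```

Emit:
{"fn": "carry_out", "kwargs": {
  "steps": [
    {"xyz": [0,0,0.6],"rot": [-0.1,1,0]},
    {"xyz": [0.1,0,1.3],"rot": [-0.3,2.1,0]},
    {"xyz": [0.1,0,1.9],"rot": [-0.4,3.1,0]},
    {"xyz": [0.2,0,2.6],"rot": [-0.5,4.2,0]},
    {"xyz": [0.3,0,3.2],"rot": [-0.6,5.2,0]},
    {"xyz": [0.4,0,3.8],"rot": [-0.8,6.2,0]},
    {"xyz": [0.5,0.1,4.5],"rot": [-0.9,7.3,0]},
    {"xyz": [0.6,0.1,5.1],"rot": [-1,8.3,0]},
    {"xyz": [0.8,0.1,5.7],"rot": [-1.1,9.4,0]},
    {"xyz": [1,0.1,6.3],"rot": [-1.3,10.4,0]}
  ]
}}

```text
t: 15.9
tool_pos: [0.4359, 0.2586, 0.1544]
orientation: [3.11, 0.195, -0.298]
force: [-13.0, 1.4, 0.2]
opening: 0.0131
```

Run:
```python
from plant import *
from h import *
s=read_state();print(s['t'],s['tool_pos'],s['opening'],s['force'],s['wrist_torque'],s['q'],R.from_rotvec(s['orientation']).as_matrix().round(3))
```

```text
15.9 [0.43585314 0.2585913  0.15436435] 0.013076300894353458 [-12.95316199   1.40407673   0.16293202] [ 0.24096938  2.32170651 -0.09517558] [0.39750367 0.10840642 1.67461423 0.05137314 1.54290587 0.26635037] [[ 0.974  0.125 -0.189]
 [ 0.122 -0.992 -0.024]
 [-0.19  -0.    -0.982]]
```

Emit:
{"fn": "carry_out", "kwargs": {
  "steps": [
    {"xyz": [0.1,0,0.6],"rot": [-0.1,1,0]},
    {"xyz": [0.2,0,1.2],"rot": [-0.3,2.1,0]},
    {"xyz": [0.4,0.1,1.8],"rot": [-0.4,3.1,0]},
    {"xyz": [0.7,0.1,2.4],"rot": [-0.5,4.2,0]},
    {"xyz": [0.9,0.1,3],"rot": [-0.6,5.2,0]},
    {"xyz": [1.2,0.2,3.6],"rot": [-0.8,6.2,0]},
    {"xyz": [1.5,0.2,4.2],"rot": [-0.9,7.3,0]},
    {"xyz": [1.8,0.2,4.7],"rot": [-1,8.3,0]},
    {"xyz": [2.1,0.3,5.3],"rot": [-1.1,9.4,0]},
    {"xyz": [2.4,0.3,5.9],"rot": [-1.3,10.4,0]}
  ]
}}

```text
t: 16.9
tool_pos: [0.461, 0.2617, 0.2144]
orientation: [3.059, 0.192, -0.576]
force: [-9.2, 1.2, 1.0]
opening: 0.0136
```

Run:
```python
from plant import *
from h import *
im=read_camera("scene");cv2.imwrite("pics/scene7.png",im[:,:,::-1])
s=read_state();print(s['t'],s['tool_pos'],s['opening'],s['force'],s['wrist_torque'],s['q'])
```

```text
16.95 [0.46158852 0.2618113  0.21538147] 0.013191854253566032 [-14.70361363  -2.13015535   6.60483824] [-0.32557653  2.74844038 -0.09745581] [0.36084436 0.2965328  1.38042353 0.08836584 1.82605093 0.24241821]
```

View pics/scene7.png

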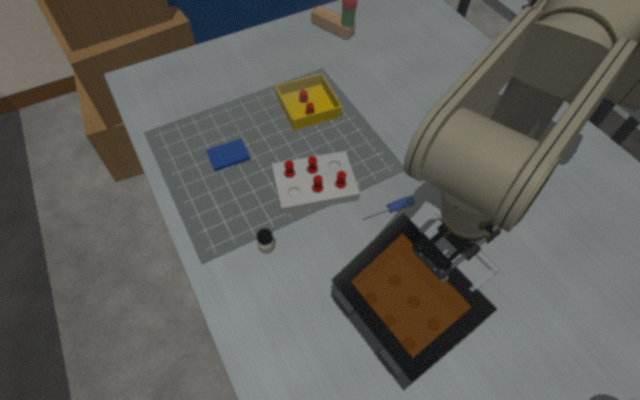

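The lid is about 30° up and still gripped. The force is mostly radial at about 16 N, so I'll ease outward a little while finishing the arc.

Emit:
{"fn": "carry_out", "kwargs": {
  "steps": [
    {"xyz": [0.2,0,0.6],"rot": [-0.1,1,0]},
    {"xyz": [0.6,0.1,1.2],"rot": [-0.3,2.1,0]},
    {"xyz": [0.9,0.1,1.7],"rot": [-0.4,3.1,0]},
    {"xyz": [1.3,0.2,2.2],"rot": [-0.5,4.2,0]},
    {"xyz": [1.7,0.2,2.7],"rot": [-0.6,5.2,0]},
    {"xyz": [2.1,0.3,3.3],"rot": [-0.8,6.2,0]},
    {"xyz": [2.5,0.3,3.8],"rot": [-0.9,7.3,0]},
    {"xyz": [2.9,0.4,4.2],"rot": [-1,8.3,0]},
    {"xyz": [3.3,0.4,4.7],"rot": [-1.1,9.4,0]},
    {"xyz": [3.8,0.5,5.1],"rot": [-1.3,10.4,0]}
  ]
}}

```text
t: 17.95
tool_pos: [0.5007, 0.2667, 0.2655]
orientation: [2.985, 0.186, -0.844]
force: [-6.0, -0.6, 2.1]
opening: 0.0134
```

Emit:
{"fn": "carry_out", "kwargs": {
  "steps": [
    {"xyz": [0,0,0],"rot": [0,0,0]},
    {"xyz": [0,0,0],"rot": [0,0,0]},
    {"xyz": [0,0,0],"rot": [0,0,0]},
    {"xyz": [0,0,0],"rot": [0,0,0]},
    {"xyz": [0,0,0],"rot": [0,0,0]}
  ]
}}

```text
t: 18.45
tool_pos: [0.5005, 0.2667, 0.2654]
orientation: [2.986, 0.186, -0.842]
force: [-4.9, 0.6, 1.4]
opening: 0.0133
```

Run:
```python
from plant import *
from h import *
im=read_camera("scene");cv2.imwrite("pics/scene8.png",im[:,:,::-1])
im=read_camera("top");cv2.imwrite("pics/top8.png",im[:,:,::-1])
im=read_camera("wrist");cv2.imwrite("pics/w8.png",im[:,:,::-1])
s=read_state();print(s['t'],s['tool_pos'],s['opening'],s['force'],s['wrist_torque'],s['q'])
p=s['tool_pos'];Rm=R.from_rotvec(s['orientation']).as_matrix();g=p-.002*Rm[:,2]
b=np.array([.4273,.2576,.0944]);ex=np.array([.992,.125,0]);H=b+.245*ex-[0,0,.005]
d=g-H;print("lid est deg",np.degrees(np.arctan2(d[2],-d@ex)-np.arctan2(.005,.245)),np.hypot(d[2],d@ex))
```

```text
18.6 [0.50048291 0.26664173 0.26539436] 0.013367261121666793 [-4.13308446  0.36768039  0.88794087] [ 0.03111328  0.76550966 -0.11369567] [0.330581   0.54320118 1.02704327 0.12480678 2.10797175 0.24029856]
lid est deg 45.073952059671335 0.24602610216633794
```

View pics/scene8.png

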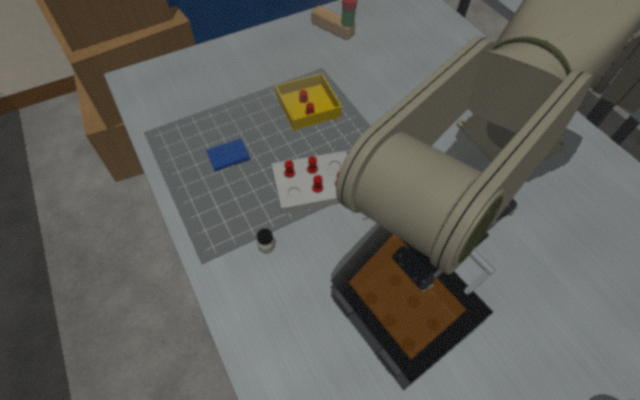

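View pics/w8.png

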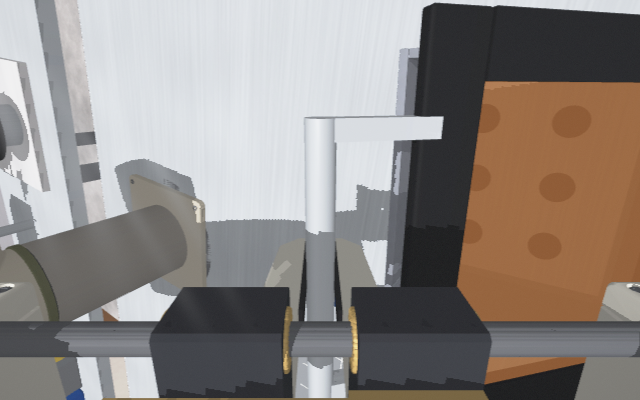

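View pics/top8.png

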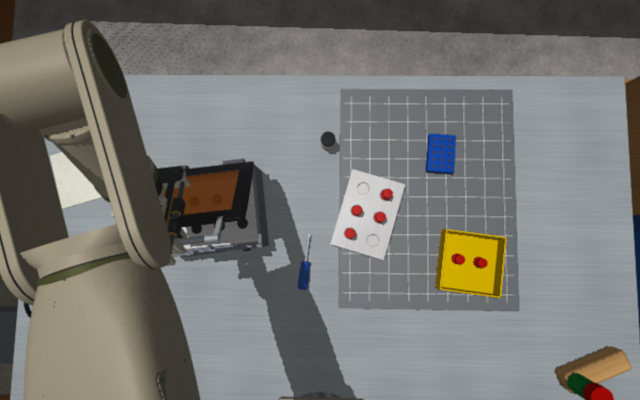

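Run:
```python
from plant import *
from h import *
c=calibration("top");ex=np.array([.992,.125,0]);h=np.array([.6825,.1695,.095])
for a in(35,40,45,50,55):
    t=np.radians(a);print(a,proj(c,h-.2*np.cos(t)*ex+[.0,0,.2*np.sin(t)]).round(1))
im=cv2.imread("pics/top8.png")[150:270,140:290];cv2.imwrite("pics/top8c.png",cv2.resize(im,None,fx=5,fy=4.9,interpolation=cv2.INTER_CUBIC))
```

```text
35 [247.4 232.9]
40 [245.3 227.7]
45 [243.1 221.7]
50 [241. 215.]
55 [239.  207.6]
```

View pics/top8c.png

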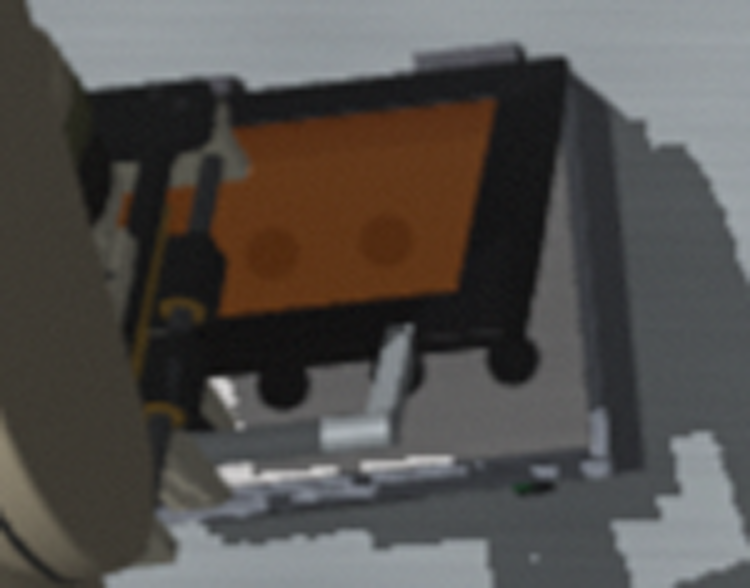

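The lid's front corner sits at about (244,220) in the top view. The prediction for 45° is (243,222), so the lid is within about 2° of target. Handing in.

Run:
```python
from plant import *
s=read_state();print(s['t'],s['tool_pos'],s['opening'],abs(s['dq']).max())
print(close_job())
```

```text
18.6 [0.50048291 0.26664173 0.26539436] 0.013367261121666793 0.0031894501523352546
the job is handed in; nothing more can be done
None
```

I put both short plugs in the yellow reject tray and lifted the lid to about 45°. I handed the job in at 18.6 s with the bar still pinched at 25 N; no verdict was reported.

- **Plugs and loose things:** In the last top view both short plugs lie well inside the tray. The four good plugs are in their sockets. I judged the jar, screwdriver and bit case unmoved by eye, without measuring them again.
- **Lid angle:** The arm pose gives 45.1°, and the lid's front corner in the top view suggests 46–47°. They differ by about 2°, and both are inside the 6° tolerance.
- **Hold:** The arm was still (joint speeds under 0.004 rad/s), and the fingers were closed to 13.4 mm on the 14 mm bar. During the lift the bar pushed back along the lid with up to about 16 N. I eased the path outward, and the last reading was about 4 N. I had no direct reading of the force between the fingers and the lid.

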